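Hang the carrier plate on the peg stand

ROBOT

A 6-joint arm with a two-finger parallel gripper is mounted at the origin on the work surface; the furniture and walls round the work are solid. World frame = base frame: x ahead of the robot, y to its left, z up, the work surface at z = 0. Lengths are in mm, angles in rad, forces in N, time in s.
With the tool pointing down it reaches from about 300 to 775 mm from the base axis. Payload 14.6 kg.
Tool frame: the origin (TCP) lies midway between the tips of the shut fingers; the grasp point (between the pads) lies 19 mm behind it (grip_depth is the distance from the TCP to the grasp point, in mm); z points along the fingers, y is the direction in which the jaws open and shut (so a half turn about z gives the same grasp; the last joint's range is limited). The gripper opens to 94 mm and grips with 3 to 60 N. Pads are 16 mm wide; open, the fingers measure 119 mm over their backs; the gripper's body (75 mm by 177 mm) begins 78 mm behind the grasp point.
Start: joints at [-1.4, 0.3, 1.521, -0, 1.321, -0.067], TCP at [129.554, -534.514, 205.446] pointing down, gripper open.
Joint ranges: [-3.03, 3.03], [-0.79, 2.21], [0.23, 2.52], [-1.04, 4.18], [0, 3.07], [-2.55, 2.55]. Speed limits (rad/s): [2.22, 2.22, 2.57, 3.14, 3.14, 3.14].

INTERFACE

Orientations are given as [roll, pitch, yaw] about the fixed x, y, z axes, in that order (R = Rz(yaw) Ry(pitch) Rx(roll)).
In Python, from cell import read_state, camera, camera_info, sign_off, grip_depth gives the robot as it stands.
- The arm moves only by the tool drive_tool, never from a script. Its argument "motion" is one flat list of numbers, 4 for each row, row after row: the shift along the tool's x, y, z in mm, then the turn about the tool's z in rad. A call has 1 to 8 rows; each row shifts and turns the pose as measured when the row begins, along the tool's axes as they then stand; what a row does not reach is not made up. A row lasts 1/12 s, in which the tool goes at most 41.7 mm and 7.16 degrees, less where a joint would pass 70% of its speed; a pose out of reach is approached as far as the arm can. A call is refused whole if a number of a shift passes 41.7 or a number of a turn 0.125, either way. A call with a gripper value outside its range is refused whole. "jaw" is the closure, from 0 (fully open) to 1 (shut), set as the call begins (left out, the last holds). The fingers move at their own pace and stop on an object; "grip_force" is the grip in N (left out, the last holds). Time passes only in rows, so rows that do not move let the fingers close. It gives the time, the measured TCP pose, the force and the opening at its end, in the units of the state.
- read_state(): the state, without advancing time (a new reading comes with each control period).
- camera(name): name is "side" or "top"; returns the picture (400x640x3 uint8, red, green, blue); there is no depth.
- camera_info(name): a dict with "fovy" (degrees; the focal length in pixels is half the picture's height over the tangent of half this angle, whatever the lens; pixels are square), "cx", "cy" (the principal point, pixels), "k1" (the pictures are not rectified: a ray, as slopes to the right and down, at radius r is drawn at 1 + k1 r^2 times it, then the intrinsics apply), "camera_from_world" (4x4, takes a point from world to camera coordinates). Camera axes: x right, y up, looking along -z (the intrinsics and any distortion apply to the point x, -y, -z); pixel columns grow to the right and rows downward; lengths in mm; the calibration is good to about 2 mm. A picture is of the moment at which its call begins. camera_info takes no time and is no camera call.
- sign_off(): hands the job in, once; it reports no verdict.
The state is a dict: "clock": time; "joints": joint angles; "qd": joint speeds; "effort": joint torques, N m; "eef_pos": TCP position; "eef_rot": TCP orientation; "wrist_force": force on the tool from outside, world axes, zero at the start; "moment": the same for the moment, N m; "finger_gap": finger opening in mm.
Only numpy, scipy, OpenCV 4.12 (cv2) and the standard library are available. Lean on these libraries where they do the work, as an engineer would, in place of code of your own. Each camera call takes 0.05 s, during which the arm holds its last target. There are 200 camera calls.

TASK

Lift the aluminium carrier plate out of its slotted holder and hang it on the stand by both keyholes: pass the two peg heads through the wide mouths together, then let the plate down behind the heads until the narrow slots rest on both pegs, and let go. The peg bar may be clamped at any height, so feel for it gently: never press the plate hard against the stand (keep well under 25 N). Leave the pen, the beaker and the dish where they are.

Things in the scene. Friction and masses are not known exactly. Their poses are not given: they have to be found in the camera images.
- plate_center (a point): The carrier plate, loose, about 0.18 kg: upright aluminium, 5 mm thick (its x), 124 mm wide (y), total height 112 mm (z up) with a narrow tab on top. This point: its middle, half-way up. Its flat body ends at the straight bottom edge 56 mm below this point and 16 mm above it, where the tab begins. Both faces and both ends are alike, so it may be hung either way round.
- plate_grip (a point): Middle of the ribbed black grip on the plate's tab, 39 mm above the plate's middle. The grip is 10 mm thick (x), 40 mm wide (y), 34 mm high.
- keyhole (a point): Centre of the wide mouth of the plate's keyhole at its y = +40 mm, 18 mm below the plate's middle; its twin is at y = -40 mm. The mouth is eight-sided, 16 mm wide, right through the plate. From it a slot 9 mm wide runs straight up and ends in a flat top 20 mm above this point.
- holder: Fixed grey holder, 70 x 160 mm base, with one slot along its y, 7.5 mm wide and 132 mm long, its floor 10 mm and its rim 35 mm above the bench. Origin: middle of its underside. The plate stands in the slot at the start.
- stand: Fixed peg stand; origin on the bench midway between its two posts (12 mm thick, at its y = +-85 mm, tops 178 mm high); -x is its front. A level bar (16 mm thick in x about x = 0, 18 mm high, 150 mm long, top face clear) is clamped rigidly between the posts with its centre line anywhere from 107 to 143 mm above the bench: that height is in no reading and must be felt or seen.
- peg_mid (a point): Where the middle of the peg head at the stand's y = +40 mm would be (x = -20.5, z = 125 mm) if the bar were at mid-range; it moves with the stand, NOT with the bar, so the true peg is up to 18 mm higher or lower. Twin at y = -40. Each peg is level, at the bar's mid-height: shank 6 mm thick from x = -8 (bar face) to -18 mm, round head 12 mm thick from -18 to -23 mm.
- marker_black_mid (a point): Black-capped marker pen, 133 mm long, 13 mm thick, lying on the bench between the work places; point at its middle. Leave alone.
- beaker_mid (a point): Small glass beaker, 45 mm wide, 55 mm high, standing near the robot; point at its middle. Leave alone.
- petri_dish_1_mid (a point): Shallow round petri dish, 56 mm wide, 13 mm high, near the robot; point at its middle. Leave alone.
Things that resemble listed ones, but are neither listed nor needed, are in the scene too. Of the things that look like the part that bears plate_center, the larger one is meant.

How it is judged (in metres and radians):
On the way, in this order (a step that is already met when the one before it is completed fails the run):
1. the plate is lifted clear of the holder (height (world z) of plate_center above 0.105 m and horizontal distance between plate_center and holder below 0.1 m and contact force between carrier_plate and holder below 0.1 N), for 0.1 s.
2. both peg heads have passed through the keyholes: the plate is between the heads and the bar, square to the stand (x of plate_center in the frame of stand between -0.017 and -0.0088 m and y of plate_center in the frame of stand between -0.005 and 0.005 m and angle between the y axis of plate_center and the y axis of stand, either way round below 0.06 rad and angle between plate_center's own z axis and vertical below 0.1 rad and height (world z) of plate_center between 0.105 and 0.166 m), for 0.1 s.
At the end, for the whole second after the job is handed in: The plate hangs released on the stand by both slots: between the peg heads and the bar (its middle 8.8 to 17 mm in front of the post axis), centred within 5 mm, square to the stand within 0.06 rad, upright within 0.10 rad, its middle 104 to 146 mm above the bench, its weight borne by the stand (x of plate_center in the frame of stand between -0.017 and -0.0088 m and y of plate_center in the frame of stand between -0.005 and 0.005 m and angle between the y axis of plate_center and the y axis of stand, either way round below 0.06 rad and angle between plate_center's own z axis and vertical below 0.1 rad and height (world z) of plate_center between 0.104 and 0.146 m and contact force between carrier_plate and stand above 0.5 N and contact force between carrier_plate and the fingers below 0.05 N); the robot touches nothing.
It fails at once if the plate is pressed against the stand with more than 25 N (contact force between carrier_plate and stand above 25 N).
It fails at once if the pen is moved more than 30 mm (distance of marker_black_mid from where it was at the start of the episode above 0.03 m).
It fails at once if the beaker is moved more than 30 mm (distance of beaker_mid from where it was at the start of the episode above 0.03 m).
It fails at once if the dish is moved more than 30 mm (distance of petri_dish_1_mid from where it was at the start of the episode above 0.03 m).
It also fails if it takes over 54 s, if anything falls off the work surface, if the arm or the gripper's body presses on something with over 40 N, if the wrist force passes 120 N, or if a joint passes its speed limit or range.

## Working session

There is one attempt and no reset: what is moved stays moved. The work goes in short steps, Python scripts to look and compute and a tool call to move; the robot and the scene stay as the last step left them, time stands still between calls to the robot, and variables do not carry over. Pictures are saved under pics/ and viewed, on a budget of 10 in all, crops included, one or two more only if the job needs it, and the job is handed in when it is done.

Besides the shell and the picture viewer there is one more tool, called after "Emit:" as name(argument=value, ...), one argument or row to a line, values as JSON. drive_tool: Moves the arm, as the interface text tells. Its arguments: {"type":"object","properties":{"motion":{"type":"array","items":{"type":"number"}},"jaw":{"type":"number"},"grip_force":{"type":"number"}},"required":["motion"]}

```bash
mkdir -p pics; python3 - <<'E'
from cell import *
import cv2,json
for n in("top","side"):
    cv2.imwrite(f"pics/{n}0.png",camera(n)[:,:,::-1]); i=camera_info(n); print(n,{k:(v.tolist() if hasattr(v,'tolist') else v) for k,v in i.items()})
print(read_state(),grip_depth)
E
```

```text
top {'fovy': 50.23313000047376, 'cx': 318.5999357147453, 'cy': 197.2993471453804, 'k1': -0.05101782569291549, 'camera_from_world': [[0.025540975654316393, -0.9995691907214967, 0.014459997337408638, -7.824399588057956], [0.9981867159322735, 0.026288989883091703, 0.05414950735943542, -442.881871641058], [-0.05450631797295127, 0.0130507460054568, 0.9984281342839518, -906.2617774406931], [0.0, 0.0, 0.0, 1.0]]}
side {'fovy': 46.986305200434636, 'cx': 317.92721183077924, 'cy': 197.22453912854144, 'k1': -0.07645413686181375, 'camera_from_world': [[-0.8492501424343869, -0.5279906961215218, 0.00014277354109597617, 405.31486756460714], [0.18796998316020033, -0.3020888533681243, 0.9345638609006268, -169.10671525920873], [-0.4933978931916181, 0.7937053291240035, 0.35579540400942516, -723.0685996530137], [0.0, 0.0, 0.0, 1.0]]}
{'clock': 0.1, 'joints': array([-1.39956148e+00,  3.00396155e-01,  1.52146382e+00, -1.42345586e-06,
        1.32068565e+00, -6.66050075e-02]), 'qd': array([ 0.00131918, -0.00073586, -0.00053236,  0.00309164,  0.00078326,
        0.00025949]), 'effort': array([ 1.10610115e-03, -5.32646334e+01, -3.53282797e+01,  7.09521957e-02,
        2.35550426e-02, -3.87940679e-05]), 'eef_pos': array([ 129.54056339, -534.3122783 ,  204.97703863]), 'eef_rot': array([-3.14064170e+00, -6.20503098e-05,  2.37840176e-01]), 'wrist_force': array([-0.64962456,  0.27326904, -0.39127039]), 'moment': array([-0.00039366,  0.064673  ,  0.00664533]), 'finger_gap': 94.15306514168937} 18.8
```

View pics/top0.png

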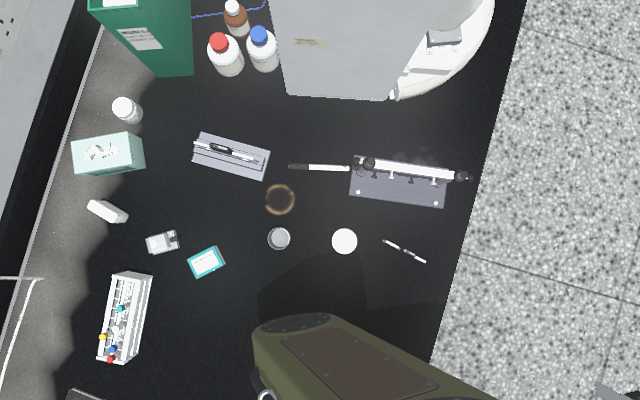

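View pics/side0.png

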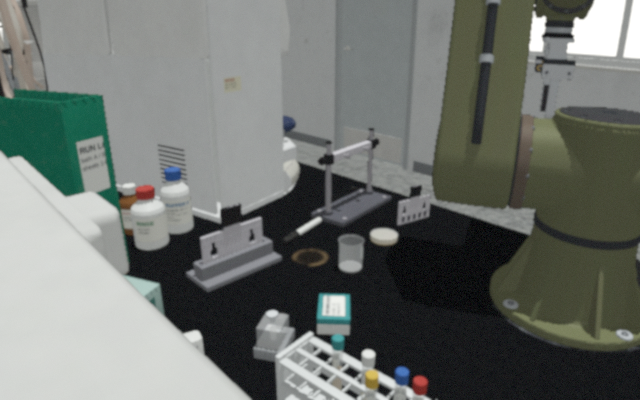

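Top view: the plate in its holder is at (230,152), side (232,238). The smaller look-alike is at top (405,250), side (413,207), and is not the target. The stand is at top (408,170), the pen (320,167), the beaker (279,238) and the dish (344,241). Next, one close crop to check the choice.

```bash
python3 - <<'E'
import cv2,numpy as np
t=cv2.imread("pics/top0.png");s=cv2.imread("pics/side0.png")
def c(i,x,y,w=100,h=75): return cv2.resize(i[y:y+h,x:x+w],(400,300),interpolation=cv2.INTER_CUBIC)
a=np.vstack([np.hstack([c(t,182,120),c(t,345,140,136,102)]),np.hstack([c(s,184,205,104,78+0),c(s,304,115,112,84)])])
cv2.imwrite("pics/crop1.png",a)
E
```

```text
(no output)
```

View pics/crop1.png

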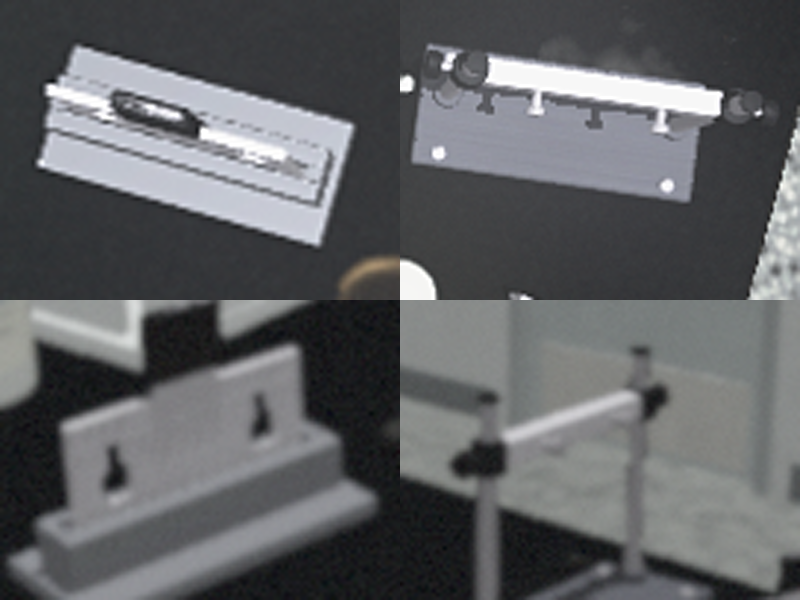

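```bash
cat > h.py <<'E'
import numpy as np
from cell import camera_info
from scipy.optimize import least_squares
def proj(n,P):
    i=camera_info(n);T=np.array(i["camera_from_world"]);P=np.atleast_2d(P)
    c=P@T[:3,:3].T+T[:3,3]; s=np.c_[c[:,0],-c[:,1]]/-c[:,2:]
    f=200/np.tan(np.radians(i["fovy"])/2); s=s*(1+i["k1"]*(s**2).sum(1,keepdims=True))
    return s*f+[i["cx"],i["cy"]]
def pose(p,L):
    c,s=np.cos(p[2]),np.sin(p[2]);L=np.atleast_2d(L).astype(float)
    return np.c_[p[0]+c*L[:,0]-s*L[:,1],p[1]+s*L[:,0]+c*L[:,1],L[:,2]]
E
python3 - <<'E'
from h import *
for n in("top","side"):
    T=np.array(camera_info(n)["camera_from_world"]);print(n,-T[:3,:3].T@T[:3,3])
tc=np.array([[75,45],[355,125],[320,245],[38,168]])/4+[182,120]
hl=np.array([[35,80,0],[35,-80,0],[-35,-80,0],[-35,80,0]])
f=lambda p:(proj("top",pose(p,hl+[0,0,8]))-tc).ravel()
r=least_squares(f,[520,180,-.2]);print("holder",r.x,np.round(r.fun.reshape(-1,2),2))
sc=np.array([[62,125],[300,47]])/3.846+[184,205]
pl=np.array([[-2.5,62,82],[-2.5,-62,82]])
g=lambda p:(proj("side",pose(p,pl))-sc).ravel()
r2=least_squares(lambda p:np.r_[g(p),f(p)],r.x);print("both",r2.x,np.round(r2.fun.reshape(-1,2),2))
print("plate by side alone, at yaw", [np.round(least_squares(g,np.r_[r.x]).x,3)])
top=lambda L:(proj("top",pose(r2.x,L))-[182,120])*4
print("pred grip/plate top, crop px",np.round(top([[0,20,122],[0,-20,122],[0,62,82],[0,-62,82]])))
# stand
tp=np.array([[537,114],[660,132]]);ts=(tp-[400,0])/2.941+[345,140]
bt=(np.array([[487,58],[487,85],[722,92],[720,117]])-[400,0])/2.941+[345,140]
sb=(np.array([[503,440],[637,392],[507,458],[637,412]])-[400,300])/3.571+[304,115]
sp=(np.array([[487,395],[640,350]])-[400,300])/3.571+[304,115]
def F(p):
    h=p[3]
    a=proj("top",pose(p,[[-23,40,h],[-23,-40,h]]))-ts
    b=proj("top",pose(p,[[8,75,h+9],[-8,75,h+9],[8,-75,h+9],[-8,-75,h+9]]))-bt; b[:,0]*=.2
    c=(proj("side",pose(p,[[-8,75,h+9],[-8,-75,h+9],[-8,75,h-9],[-8,-75,h-9]]))-sb); c[:,0]*=.2
    d=proj("side",pose(p,[[0,85,178],[0,-85,178]]))-sp
    return np.r_[a,b,c,d].ravel()
q=least_squares(F,[500,-150,-.1,125]);print("stand",q.x,np.round(q.fun.reshape(-1,2),2))
E
```

```text
top [392.88165119  15.64928055 928.93223159]
side [ 19.24017173 736.82062623 415.24764102]
holder [ 5.27195489e+02  1.95837093e+02 -2.47585289e-01] [[-0.15 -0.01]
 [ 0.23 -0.4 ]
 [ 0.04  0.48]
 [-0.12 -0.09]]
both [ 5.28940905e+02  1.96788220e+02 -2.54591959e-01] [[ 2.36  1.02]
 [ 0.4   0.84]
 [-0.37 -1.02]
 [-0.15 -0.93]
 [-0.55 -0.11]
 [-0.55 -1.17]]
plate by side alone, at yaw [array([ 5.33303e+02,  1.95474e+02, -2.95000e-01])]
pred grip/plate top, crop px [[109.  95.]
 [190. 117.]
 [ 49.  86.]
 [285. 154.]]
stand [ 4.91431429e+02 -1.69802894e+02 -1.11679884e-01  1.44394392e+02] [[-0.81  0.32]
 [-0.21  0.17]
 [ 0.08 -0.41]
 [-0.14 -1.  ]
 [ 0.14 -0.59]
 [ 0.07 -0.54]
 [ 0.51 -1.37]
 [ 0.43 -0.96]
 [ 0.26  1.66]
 [ 0.37  0.76]
 [ 1.35  0.36]
 [ 1.1  -0.5 ]]
```

Checks: the plate in the holder (large, tab up, two keyholes) is the right one. Holder fit is about (528,196) with yaw −0.26. The stand is about (491,−170) with yaw −0.11, and the bar sits high, around 140 mm. I start moving with the turn.

Emit:
drive_tool(
  motion=[0, 0, -5, -0.12, 0, 0, -5, -0.12, 0, 0, -5, -0.12, 0, 0, -5, -0.12, 0, 0, -5, -0.12, 0, 0, -5, -0.12, 0, 0, -5, -0.12, 0, 0, -5, -0.12],
  jaw=0,
)

```text
clock: 0.77
eef_pos: [129.3, -532.8, 242.6]
eef_rot: [-3.137, -0.008, 1.232]
wrist_force: [0.2, 0.2, 0.4]
finger_gap: 94.1
```

```bash
cat >> h.py <<'E'
from cell import read_state
def togo(t,yaw):
    s=read_state();p=np.array(s["eef_pos"]);y=s["eef_rot"][2];d=np.array(t)-p
    print("t",round(s["clock"],2),"pos",np.round(p,1),"rpy",np.round(s["eef_rot"],4),"F",np.round(s["wrist_force"],2),"gap",round(s["finger_gap"],1))
    print("togo tool xyz",np.round([d[0]*np.cos(y)+d[1]*np.sin(y),d[0]*np.sin(y)-d[1]*np.cos(y),-d[2]],1),"turn",round(y-yaw,4))
E
python3 -c "
from h import *
togo([529,197,240],1.31)"
```

```text
t 0.77 pos [ 129.3 -532.8  242.6] rpy [-3.1371 -0.0081  1.2317] F [0.25 0.2  0.44] gap 94.1
togo tool xyz [821.2 134.2   2.6] turn -0.0783
```

Emit:
drive_tool(
  motion=[20, 3, 0, -0.078, 30, 7, 0, 0, 38, 9.5, 0, 0, 38, 9.5, 0, 0, 38, 9.5, 0, 0, 38, 9.5, 0, 0, 38, 9.5, 0, 0, 38, 9.5, 0, 0],
)

```text
clock: 1.43
eef_pos: [264.8, -273.8, 241.8]
eef_rot: [-3.135, -0.012, 1.314]
wrist_force: [0.9, 0.3, 0.1]
finger_gap: 94.2
```

Emit:
drive_tool(
  motion=[38, 9.5, 0, 0, 38, 9.5, 0, 0, 38, 9.5, 0, 0, 38, 9.5, 0, 0, 38, 9.5, 0, 0, 38, 9.5, 0, 0, 38, 9.5, 0, 0, 38, 9.5, 0, 0],
)

```text
clock: 2.1
eef_pos: [417.9, 17.1, 245.3]
eef_rot: [-3.137, -0.012, 1.313]
wrist_force: [0.3, -0.6, 0.1]
finger_gap: 93.8
```

```bash
python3 -c "
from h import *
togo([529,197,240],1.31)"
```

```text
t 2.1 pos [417.9  17.1 245.3] rpy [-3.137  -0.0117  1.3127] F [ 0.34 -0.64  0.09] gap 93.8
togo tool xyz [202.3  61.5   5.3] turn 0.0027
```

Emit:
drive_tool(
  motion=[38, 11, 0, 0, 38, 11, 0, 0, 38, 11, 0, 0, 38, 11, 0, 0, 30, 9, 0, 0, 18, 7, 10, 0, 0, 0, 30, 0, 0, 0, 0, 0],
)

```text
clock: 2.77
eef_pos: [530.4, 214.3, 203.1]
eef_rot: [-3.135, -0.011, 1.321]
wrist_force: [-0.1, -0.2, -1.8]
finger_gap: 93.9
```

```bash
python3 -c "
from h import *
import cv2
from cell import camera
togo([529,197,88],1.31)
s=cv2.resize(camera('side')[130:300,130:330,::-1],(400,340),interpolation=cv2.INTER_CUBIC)
t=cv2.resize(camera('top')[80:250,130:330,::-1],(400,340),interpolation=cv2.INTER_CUBIC)
cv2.imwrite('pics/a1.png',np.hstack([s,t]))"
```

```text
t 2.77 pos [530.4 214.3 203.1] rpy [-3.1348 -0.0108  1.3212] F [-0.13 -0.24 -1.8 ] gap 93.9
togo tool xyz [-17.1   2.9 115.1] turn 0.0112
```

View pics/a1.png

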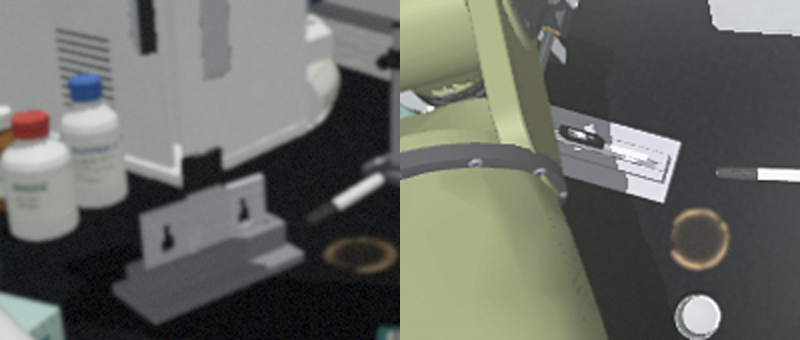

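```bash
python3 -c "
from h import *
for P in ([530.4,214.3,203],[530.4,214.3,123],[529,197,105]):
  print(P,(proj('side',P)-[130,130])*2,(proj('top',P)-[130,80])*2+[400,0])
p=[529,197,-.26];print((proj('side',pose(p,[[0,20,122],[0,-20,122],[-2.5,62,82],[-2.5,-62,82]]))-[130,130])*2)
c=np.cos(1.321);s=np.sin(1.321)
for k in(-47,47):
  P=np.array([530.4,214.3,203])+k*np.array([s,-c,0]);print(k,(proj('side',P)-[130,130])*2,(proj('top',P)-[130,80])*2+[400,0])"
```

```text
[530.4, 214.3, 203] [[180.47874342  65.83919001]] [[538.05897055 114.55407895]]
[530.4, 214.3, 123] [[187.559387   157.28569264]] [[560.2263099 130.8383646]]
[529, 197, 105] [[204.08779024 170.5038044 ]] [[582.28601032 135.94120812]]
[[182.68694745 158.26720508]
 [222.22223623 146.30646271]
 [144.50803538 217.00390006]
 [264.826685   176.2995665 ]]
-47 [[213.53583026  78.27778531]] [[522.2372492  166.83197079]]
47 [[150.24606677  54.46234273]] [[553.85623382  62.73932053]]
```

Emit:
drive_tool(
  motion=[-12, 2, 0, 0.011, -5, 1, 10, 0, 0, 0, 25, 0, 0, 0, 25, 0, 0, 0, 25, 0, 0, 0, 20, 0, 0, 0, 6, 0, 0, 0, 0, 0],
)

```text
clock: 3.53
eef_pos: [534.3, 189.4, 103.3]
eef_rot: [3.128, -0.023, 1.299]
wrist_force: [0.2, -0.7, 0.8]
finger_gap: 94.1
```

```bash
python3 -c "
from h import *
togo([529,197,88],1.31)"
```

```text
t 3.53 pos [534.3 189.4 103.3] rpy [ 3.128  -0.0227  1.2992] F [ 0.18 -0.72  0.82] gap 94.1
togo tool xyz [ 5.9 -7.2 15.3] turn -0.0108
```

Emit:
drive_tool(
  motion=[6, -7, 8, -0.011, 0, 0, 4, 0, 0, 0, 2, 0, 0, 0, 0, 0],
)

```text
clock: 3.87
eef_pos: [530.5, 197.3, 92.3]
eef_rot: [3.123, -0.025, 1.31]
wrist_force: [0.6, -0.4, -0.0]
finger_gap: 94.2
```

```bash
python3 -c "
from h import *
togo([529,197,88],1.31)"
```

```text
t 3.87 pos [530.5 197.3  92.3] rpy [ 3.123  -0.0254  1.3101] F [ 0.57 -0.41 -0.01] gap 94.2
togo tool xyz [-0.7 -1.3  4.3] turn 0.0001
```

Emit:
drive_tool(
  motion=[0, -1, 4, 0, 0, 0, 0, 0, 0, 0, 0, 0, 0, 0, 0, 0, 0, 0, 0, 0, 0, 0, 0, 0, 0, 0, 0, 0, 0, 0, 0, 0],
  jaw=0.85,
  grip_force=25,
)

```text
clock: 4.53
eef_pos: [530.5, 198.1, 89.9]
eef_rot: [3.12, -0.027, 1.31]
wrist_force: [0.0, -0.3, -0.6]
finger_gap: 44.2
```

Emit:
drive_tool(
  motion=[0, 0, 0, 0, 0, 0, 0, 0, 0, 0, 0, 0, 0, 0, 0, 0],
  jaw=1,
)

```text
clock: 4.87
eef_pos: [530.5, 198.1, 89.9]
eef_rot: [3.12, -0.027, 1.31]
wrist_force: [0.3, -0.1, -0.6]
finger_gap: 17.4
```

```bash
python3 -c "
from h import *
togo([529,197,88],1.31)"
```

```text
t 4.87 pos [530.5 198.1  89.9] rpy [ 3.1201 -0.0271  1.3104] F [ 0.26 -0.05 -0.61] gap 17.4
togo tool xyz [-1.4 -1.2  1.9] turn 0.0004
```

Emit:
drive_tool(
  motion=[0, 0, 0, 0, 0, 0, 0, 0, 0, 0, 0, 0, 0, 0, 0, 0, 0, 0, 0, 0],
)

```text
clock: 5.28
eef_pos: [529.5, 198.3, 89.8]
eef_rot: [3.123, -0.026, 1.311]
wrist_force: [-1.3, -0.1, 1.1]
finger_gap: 10.1
```

```bash
python3 -c "
from h import *
togo([529,197,88],1.31);print(read_state()['moment'])"
```

```text
t 5.28 pos [529.5 198.3  89.8] rpy [ 3.1225 -0.0264  1.3112] F [-1.28 -0.05  1.14] gap 10.1
togo tool xyz [-1.4 -0.2  1.8] turn 0.0012
[-0.06931335  0.38097215  0.23398861]
```

Emit:
drive_tool(
  motion=[0, 0, -5, 0, 0, 0, -8, 0, 0, 0, -8, 0, 0, 0, -10, 0, 0, 0, -10, 0, 0, 0, -10, 0, 0, 0, -10, 0, 0, 0, -5, 0],
)

```text
clock: 5.95
eef_pos: [528.2, 196.4, 162.7]
eef_rot: [3.121, -0.027, 1.31]
wrist_force: [0.7, -0.4, -0.9]
finger_gap: 9.9
```

Emit:
drive_tool(
  motion=[0, 0, -10, 0, 0, 0, -15, 0, 0, 0, -20, 0, 0, 0, 0, 0, 0, 0, 0, 0],
)

```text
clock: 6.37
eef_pos: [526.9, 195.4, 213.1]
eef_rot: [3.119, -0.028, 1.31]
wrist_force: [0.2, -0.2, -1.5]
finger_gap: 9.7
```

```bash
python3 -c "
from h import *
import cv2
from cell import camera
togo([470,0,190],1.46)
i=camera('side');cv2.imwrite('pics/l_side.png',i[:,:,::-1]);j=camera('top');cv2.imwrite('pics/l_top.png',j[:,:,::-1])
s=cv2.resize(i[60:260,130:330,::-1],(600,600),interpolation=cv2.INTER_CUBIC)
cv2.imwrite('pics/a2.png',s)"
```

```text
t 6.37 pos [526.9 195.4 213.1] rpy [ 3.119  -0.0277  1.3104] F [ 0.16 -0.18 -1.48] gap 9.7
togo tool xyz [-203.5   -4.7   23.1] turn -0.1496
```

View pics/a2.png

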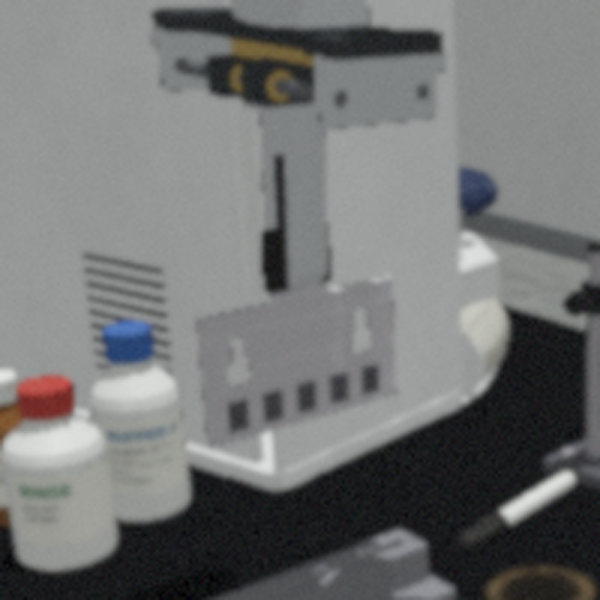

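The plate is lifted clear in the gripper: body corners at crop (196,320), (393,278), (205,443), (398,392). Fitting the in-hand pose.

```bash
cat >> h.py <<'E'
from scipy.spatial.transform import Rotation as Ro
def handfit(px,tcp,rpy,near=-2.5,cam="side"):
    # plate in tool frame: plate y along -+tool x, plate x along tool y, z = -tool z ; q = (u along tool x, w up from TCP, inplane roll)
    Rt=Ro.from_euler("xyz",rpy).as_matrix(); Rp=np.c_[Rt[:,1],Rt[:,0],-Rt[:,2]]  # px=ty, py=tx, pz=-tz
    L=np.array([[near,62,16],[near,-62,16],[near,62,-56],[near,-62,-56.]])
    def F(q):
        A=Rp@Ro.from_euler("x",q[2]).as_matrix()
        C=tcp+Rp@np.array([q[3],q[0],q[1]])
        return np.r_[(proj(cam,L@A.T+C)-px).ravel(),q[3]/1.5]
    r=least_squares(F,[0,-24,0,0]);return r.x,r.fun
E
python3 - <<'E'
from h import *
s=read_state()
px=np.array([[196,320],[393,278],[205,443],[398,392]])/3+[130,60]
q,f=handfit(px,s["eef_pos"],s["eef_rot"]);print(np.round(q,3),np.round(f,2))
Rt=Ro.from_euler("xyz",s["eef_rot"]).as_matrix();print(np.round(Rt,4))
E
```

```text
[ 7.9500e-01 -2.1644e+01 -1.9000e-02 -2.1300e-01] [ 0.72 -0.73 -0.66 -0.63  1.03  0.91 -1.38  0.44 -0.14]
[[ 0.2574  0.9659  0.0286]
 [ 0.9659 -0.258   0.0208]
 [ 0.0275  0.0222 -0.9994]]
```

```bash
python3 -c "
from h import *
togo([415,-161,213],1.459)"
```

```text
t 6.47 pos [526.9 195.4 212.6] rpy [ 3.1194 -0.0275  1.3104] F [-0.15 -0.26 -1.68] gap 9.7
togo tool xyz [-373.2  -16.4   -0.4] turn -0.1486
```

Emit:
drive_tool(
  motion=[-15, -8, 0, -0.03, -25, -8, 0, -0.03, -35, -8, 0, -0.03, -35, -8, 0, -0.03, -35, -8, 0, -0.03, -35, -8, 0, 0, -35, -8, 0, 0, -35, -8, 0, 0],
)

```text
clock: 7.13
eef_pos: [419.2, -44.5, 195.8]
eef_rot: [3.127, -0.022, 1.477]
wrist_force: [1.4, -0.4, -1.8]
finger_gap: 9.9
```

```bash
python3 -c "
from h import *
togo([415,-161,213],1.459)"
```

```text
t 7.13 pos [419.2 -44.5 195.8] rpy [ 3.1275 -0.0224  1.4769] F [ 1.44 -0.41 -1.85] gap 9.9
togo tool xyz [-116.3    6.8  -17.2] turn 0.0179
```

Emit:
drive_tool(
  motion=[-30, 2, 2, 0.012, -30, 2, 2, 0, -28, 2, 2, 0, -18, 1, 0, 0, -8, 0, 0, 0, 0, 0, 0, 0, 0, 0, 0, 0],
)

```text
clock: 7.72
eef_pos: [408.3, -167.5, 181.4]
eef_rot: [3.136, -0.025, 1.457]
wrist_force: [0.7, -0.4, -2.2]
finger_gap: 10.2
```

```bash
python3 -c "
from h import *
import cv2
from cell import camera
togo([415,-161,190],1.459)
i=camera('side');cv2.imwrite('pics/m_side.png',i[:,:,::-1]);j=camera('top');cv2.imwrite('pics/m_top.png',j[:,:,::-1])
s=cv2.resize(i[100:250,300:433,::-1],(532,600),interpolation=cv2.INTER_CUBIC)
cv2.imwrite('pics/a3.png',np.vstack([cv2.resize(i[115:215,300:460,::-1],(480,300),interpolation=cv2.INTER_CUBIC),cv2.resize(j[135:235,330:490,::-1],(480,300),interpolation=cv2.INTER_CUBIC)]))"
```

```text
t 7.72 pos [ 408.3 -167.5  181.4] rpy [ 3.1359 -0.0248  1.4573] F [ 0.67 -0.37 -2.21] gap 10.2
togo tool xyz [ 7.2  6.  -8.6] turn -0.0017
```

View pics/a3.png

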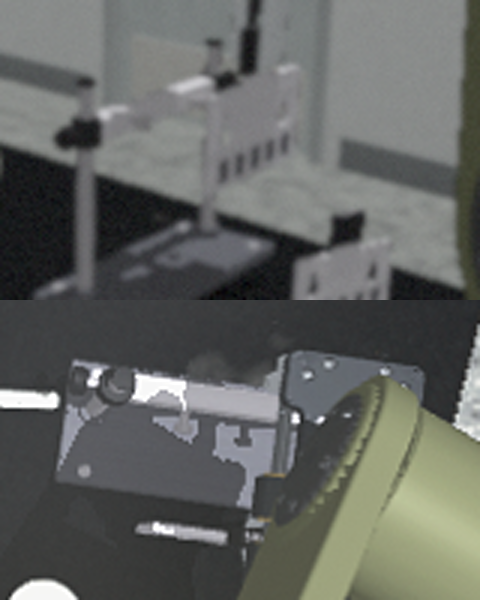

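```bash
python3 - <<'E'
import cv2,numpy as np
c=lambda f,x,y,w,h,W,H:cv2.resize(cv2.imread(f)[y:y+h,x:x+w],(W,H),interpolation=cv2.INTER_LANCZOS4)
a=np.vstack([np.hstack([c("pics/side0.png",315,125,50,37,400,296),c("pics/side0.png",350,125,50,37,400,296)]),
 np.hstack([c("pics/top0.png",350,150,80,60,400,300),c("pics/m_top.png",350,155,80,60,400,300)])])
a=cv2.convertScaleAbs(a,alpha=1.3)
cv2.imwrite("pics/a4.png",a)
E
```

```text
(no output)
```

View pics/a4.png

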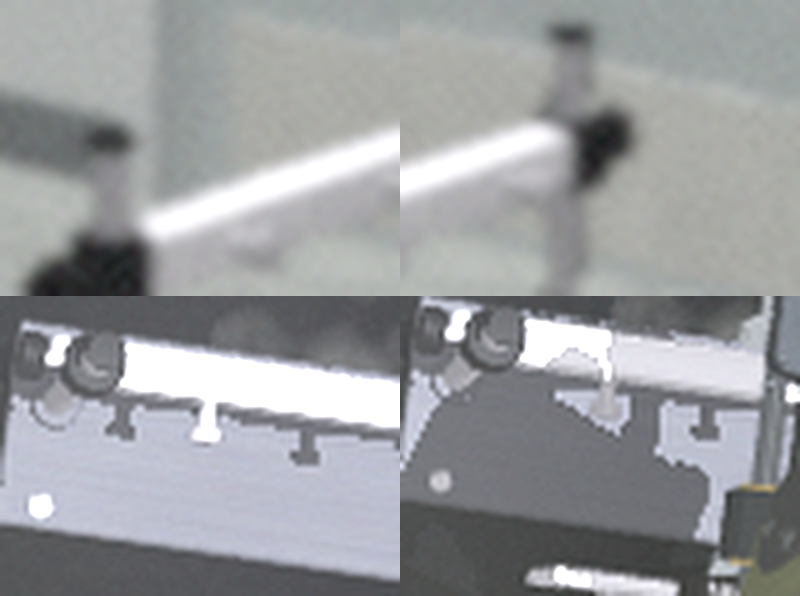

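```bash
python3 - <<'E'
from h import *
ts=np.array([[391.2,178.8],[345+260/2.941,140+131/2.941]])
def line(a,b,n,P):  # signed dist of projected P to image line a-b
    a,b=map(np.array,(a,b));d=(b-a)/np.linalg.norm(b-a);v=proj(n,P)-a;return v[:,0]*-d[1]+v[:,1]*d[0]
T=lambda x,y:[350+x/5,150+(y-296)/5]; S=lambda x,y:[315+x/8,125+y/8]
def F(p):
    h=p[3]
    return np.r_[(proj("top",pose(p,[[-23,40,h-2],[-23,-40,h-2]]))-ts).ravel(),
     line(T(120,342),T(400,380),"top",pose(p,[[8,60,h+9],[8,0,h+9]])),
     line(T(120,387),T(400,425),"top",pose(p,[[-8,60,h+9],[-8,0,h+9]])),
     line(S(150,213),S(400,122),"side",pose(p,[[8,60,h+9],[8,0,h+9]])),
     line(S(150,243),S(400,152),"side",pose(p,[[-8,60,h+9],[-8,0,h+9]])),
     (proj("side",pose(p,[[-20.5,40,h],[-20.5,-40,h]]))-[[346.5,154.75],[365,147.5]]).ravel(),
     (proj("side",pose(p,[[0,85,178],[0,-85,178]]))-[[328.7,140.8],[371.2,128.9]]).ravel()]
q=least_squares(F,[491,-170,-.11,140],loss="soft_l1");print(q.x,np.round(F(q.x),2))
for h in(136,140,143,146):
    r=least_squares(lambda p:F(np.r_[p,h]),[491,-170,-.11],loss="soft_l1");print(h,np.round(r.x,3),round(r.cost,2))
# camera bias allowed
G=lambda p:np.r_[F(p[:4])+np.r_[np.tile(p[4:6],2),[p[5]]*4,[p[7]]*4,np.tile(p[6:8],4)],p[4:]/1.0]
r=least_squares(G,np.r_[q.x,0,0,0,0]);print("bias",np.round(r.x,3),np.round(r.fun,2),r.cost)
# plate end in top
s=read_state();print(s["eef_pos"],s["eef_rot"])
Rt=Ro.from_euler("xyz",s["eef_rot"]).as_matrix();Rp=np.c_[Rt[:,1],Rt[:,0],-Rt[:,2]]
A=Rp@Ro.from_euler("x",-.026).as_matrix()
C=s["eef_pos"]+Rp@[0,.8,-23.5];print("plate C",C,A[:,1],A[:,2],proj("top",C+A@[0,62,16]),"seen 375.4,211.2")
E
```

```text
[ 4.93009091e+02 -1.70267192e+02 -9.83332922e-02  1.41146179e+02] [-0.55  0.03 -0.55 -0.35 -0.13 -0.38 -0.43 -0.7  -0.22 -0.1  -0.58 -0.6
  2.59  0.97  3.26  0.86  0.92  1.11  0.19 -0.57]
136 [ 4.94201e+02 -1.71826e+02 -1.03000e-01] 13.15
140 [ 4.93308e+02 -1.70658e+02 -9.90000e-02] 7.36
143 [ 4.92597e+02 -1.69550e+02 -9.80000e-02] 7.89
146 [ 4.92091e+02 -1.68290e+02 -9.80000e-02] 12.48
bias [ 4.93557e+02 -1.70845e+02 -1.03000e-01  1.40615e+02  2.44000e-01
  5.64000e-01 -1.29800e+00 -1.42000e-01] [-0.09  0.22 -0.15  0.05 -0.   -0.09 -0.31 -0.42 -0.31 -0.14 -0.68 -0.65
  1.09  0.96  1.89  0.88 -0.62  0.85 -1.06 -0.76  0.24  0.56 -1.3  -0.14] 6.366886541121091
[ 408.49046902 -166.95645756  181.70423766] [ 3.13537898 -0.02459647  1.45874546]
plate C [ 408.78962386 -165.60371919  158.23147461] [ 0.11197695  0.99370981 -0.00140303] [-0.00601558  0.00208975  0.99997972] [[380.13794809 209.30146535]] seen 375.4,211.2
```

Emit:
drive_tool(
  motion=[4, 10, 0, -0.012, 0, 14, 0, 0, 0, 14, 0, 0, 0, 7, 0, 0, 0, 0, 0, 0, 0, 0, 0, 0],
)

```text
clock: 8.32
eef_pos: [458.9, -161.5, 182.6]
eef_rot: [3.134, -0.025, 1.481]
wrist_force: [0.1, 0.9, -2.5]
finger_gap: 10.0
```

```bash
cat >> h.py <<'E'
ST=np.array([493.2,-170.4]);SY=-.101
def rel(u=.8,w=-23.6):
    s=read_state();Rt=Ro.from_euler("xyz",s["eef_rot"]).as_matrix();Rp=np.c_[Rt[:,1],Rt[:,0],-Rt[:,2]]
    A=Rp@Ro.from_euler("x",-.026).as_matrix();C=s["eef_pos"]+A@[0,u,w];d=C[:2]-ST;c,n=np.cos(SY),np.sin(SY)
    print("t",round(s["clock"],2),"plate in stand x,y,z",np.round([c*d[0]+n*d[1],-n*d[0]+c*d[1],C[2]],1),"dyaw",round(s["eef_rot"][2]-np.pi/2-SY,4),"rpy",np.round(s["eef_rot"],4),"F",np.round(s["wrist_force"],2),"M",np.round(s["moment"],2),"gap",round(s["finger_gap"],1))
    return C,A
E
python3 -c "
from h import *
import cv2
from cell import camera
C,A=rel()
j=camera('top');i=camera('side');cv2.imwrite('pics/n_top.png',j[:,:,::-1]);cv2.imwrite('pics/n_side.png',i[:,:,::-1])
print(proj('top',C+np.array([[0,62,16],[0,62,-56],[-2.5,20,56],[2.5,20,56]])@A.T))
c=lambda f,x,y,w,h,W,H:cv2.resize(f[y:y+h,x:x+w,::-1],(W,H),interpolation=cv2.INTER_LANCZOS4)
cv2.imwrite('pics/a5.png',np.hstack([c(j,355,155,80,80,400,400),c(i,315,115,80,80,400,400)]))"
```

```text
t 8.32 plate in stand x,y,z [-34.9   6.1 159. ] dyaw 0.011 rpy [ 3.1336 -0.0247  1.4808] F [ 0.15  0.89 -2.51] M [-0.08 -0.05  0.03] gap 10.0
[[377.92310242 181.70273813]
 [372.34088974 184.76353062]
 [405.97350549 184.11786061]
 [406.28357351 181.18444941]]
```

View pics/a5.png

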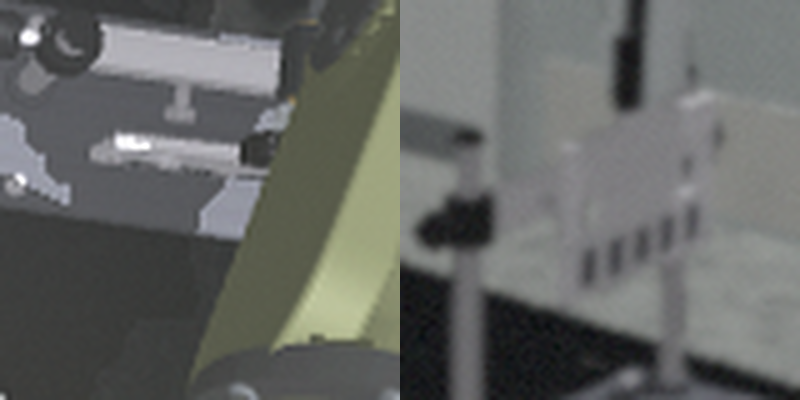

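Emit:
drive_tool(
  motion=[-6, 0, 0, 0.011, 0, 2, 0, 0, 0, 2, 0, 0, 0, 0, 0, 0],
)

```text
clock: 8.75
eef_pos: [461.1, -169.0, 183.0]
eef_rot: [3.133, -0.024, 1.467]
wrist_force: [0.1, -0.6, -1.6]
finger_gap: 10.2
```

```bash
python3 -c "
from h import *
rel()"
```

```text
t 8.75 plate in stand x,y,z [-31.9  -1.  159.4] dyaw -0.0027 rpy [ 3.1333 -0.0245  1.4671] F [ 0.13 -0.57 -1.62] M [-0.09 -0.08  0.03] gap 10.2
```

Emit:
drive_tool(
  motion=[1, 2, 0, 0, 0, 1.5, 0, 0, 0, 1.5, 0, 0, 0, 1, 0, 0, 0, 1, 0, 0],
)

```text
clock: 9.17
eef_pos: [468.7, -168.8, 183.2]
eef_rot: [3.133, -0.024, 1.467]
wrist_force: [0.8, 0.0, -1.9]
finger_gap: 9.9
```

```bash
python3 -c "
from h import *
rel()"
```

```text
t 9.17 plate in stand x,y,z [-2.430e+01 -1.000e-01  1.596e+02] dyaw -0.0031 rpy [ 3.1332 -0.0245  1.4667] F [ 0.77  0.03 -1.88] M [-0.05 -0.08  0.05] gap 9.9
```

Emit:
drive_tool(
  motion=[0, 1, 0, 0, 0, 1, 0, 0, 0, 1, 0, 0, 0, 0, 0, 0],
)

```text
clock: 9.5
eef_pos: [472.2, -169.1, 183.1]
eef_rot: [3.133, -0.025, 1.467]
wrist_force: [0.5, -0.5, -1.8]
finger_gap: 9.8
```

```bash
python3 -c "
from h import *
rel()"
```

```text
t 9.5 plate in stand x,y,z [-2.090e+01 -1.000e-01  1.595e+02] dyaw -0.003 rpy [ 3.1334 -0.0246  1.4668] F [ 0.53 -0.53 -1.77] M [-0.07 -0.09  0.02] gap 9.8
```

Emit:
drive_tool(
  motion=[0, 1, 0, 0, 0, 1, 0, 0, 0, 1, 0, 0, 0, 0, 0, 0],
)

```text
clock: 9.83
eef_pos: [475.4, -169.4, 183.1]
eef_rot: [3.133, -0.025, 1.467]
wrist_force: [-0.2, 0.7, -2.2]
finger_gap: 9.8
```

```bash
python3 -c "
from h import *
rel()"
```

```text
t 9.83 plate in stand x,y,z [-1.760e+01 -1.000e-01  1.595e+02] dyaw -0.003 rpy [ 3.1334 -0.0245  1.4668] F [-0.16  0.66 -2.17] M [-0.1   0.02 -0.01] gap 9.8
```

Emit:
drive_tool(
  motion=[0, 1, 0, 0, 0, 1, 0, 0, 0, 1, 0, 0, 0, 0, 0, 0],
)

```text
clock: 10.17
eef_pos: [478.7, -169.8, 183.2]
eef_rot: [3.133, -0.025, 1.467]
wrist_force: [-0.5, -0.4, -1.4]
finger_gap: 9.9
```

```bash
python3 -c "
from h import *
import cv2
from cell import camera
C,A=rel()
j=camera('top');i=camera('side');cv2.imwrite('pics/p_top.png',j[:,:,::-1]);cv2.imwrite('pics/p_side.png',i[:,:,::-1])
print(proj('top',C+np.array([[0,62,16],[0,62,-56]])@A.T))
c=lambda f,x,y,w,h,W,H:cv2.resize(f[y:y+h,x:x+w,::-1],(W,H),interpolation=cv2.INTER_LANCZOS4)
cv2.imwrite('pics/a6.png',np.hstack([c(j,355,145,80,80,400,400),c(i,315,115,80,80,400,400)]))"
```

```text
t 10.17 plate in stand x,y,z [-1.420e+01 -1.000e-01  1.596e+02] dyaw -0.003 rpy [ 3.1334 -0.0245  1.4668] F [-0.48 -0.44 -1.37] M [-0.06 -0.06  0.01] gap 9.9
[[382.82946355 170.20781399]
 [376.84370092 174.25188217]]
```

View pics/a6.png

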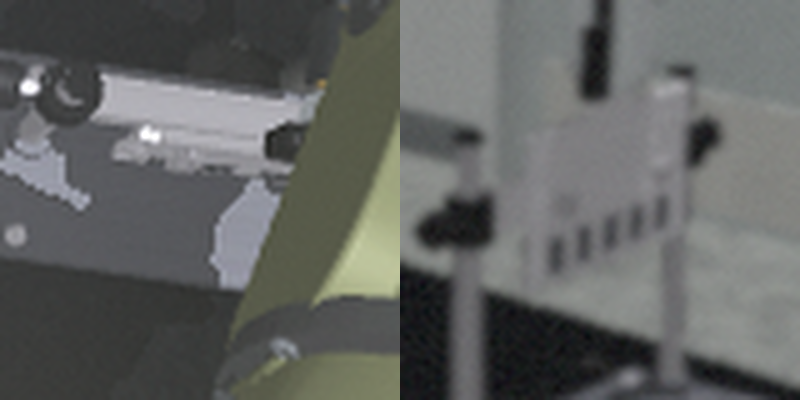

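The heads are through: top view shows the plate just in front of the bar with the head protruding, and side view shows a head in the keyhole. Lowering gently.

Emit:
drive_tool(
  motion=[0, 1, 0, 0, 0, 0, 2, 0, 0, 0, 2, 0, 0, 0, 2, 0, 0, 0, 0, 0],
)

```text
clock: 10.68
eef_pos: [479.7, -169.7, 176.5]
eef_rot: [3.134, -0.025, 1.467]
wrist_force: [0.3, -0.0, -1.7]
finger_gap: 10.0
```

```bash
python3 -c "
from h import *
rel()"
```

```text
t 10.68 plate in stand x,y,z [-1.330e+01  1.000e-01  1.529e+02] dyaw -0.003 rpy [ 3.1336 -0.0246  1.4667] F [ 0.32 -0.05 -1.72] M [-0.11 -0.1   0.  ] gap 10.0
```

Emit:
drive_tool(
  motion=[0, 0, 2, 0, 0, 0, 2, 0, 0, 0, 1, 0, 0, 0, 0, 0],
)

```text
clock: 11.02
eef_pos: [479.6, -169.5, 170.7]
eef_rot: [3.134, -0.025, 1.467]
wrist_force: [-0.3, 0.3, -1.7]
finger_gap: 9.7
```

```bash
python3 -c "
from h import *
rel()"
```

```text
t 11.02 plate in stand x,y,z [-13.4   0.3 147.1] dyaw -0.0031 rpy [ 3.134  -0.0247  1.4667] F [-0.33  0.26 -1.69] M [-0.03 -0.1   0.02] gap 9.7
```

Emit:
drive_tool(
  motion=[0, 0, 1, 0, 0, 0, 1, 0, 0, 0, 0.5, 0],
)

```text
clock: 11.27
eef_pos: [479.7, -169.5, 168.1]
eef_rot: [3.134, -0.025, 1.467]
wrist_force: [0.5, -0.2, -1.8]
finger_gap: 9.4
```

Emit:
drive_tool(
  motion=[0, 0, 0.5, 0, 0, 0, 0.5, 0, 0, 0, 0, 0],
)

```text
clock: 11.52
eef_pos: [479.7, -169.5, 166.9]
eef_rot: [3.134, -0.025, 1.467]
wrist_force: [0.0, 0.8, -1.5]
finger_gap: 9.5
```

```bash
python3 -c "
from h import *
rel()"
```

```text
t 11.52 plate in stand x,y,z [-13.4   0.3 143.3] dyaw -0.0031 rpy [ 3.1338 -0.0246  1.4667] F [ 0.03  0.78 -1.45] M [-0.07 -0.08  0.06] gap 9.5
```

Emit:
drive_tool(
  motion=[0, 0, 0.5, 0, 0, 0, 0.5, 0],
)

```text
clock: 11.68
eef_pos: [479.8, -169.5, 166.0]
eef_rot: [3.134, -0.025, 1.467]
wrist_force: [0.2, 0.1, -1.4]
finger_gap: 10.0
```

Emit:
drive_tool(
  motion=[0, 0, 0.5, 0, 0, 0, 0.5, 0],
)

```text
clock: 11.85
eef_pos: [479.8, -169.4, 164.9]
eef_rot: [3.133, -0.025, 1.467]
wrist_force: [-0.5, -0.0, -1.4]
finger_gap: 9.5
```

Emit:
drive_tool(
  motion=[0, 0, 0.5, 0, 0, 0, 0.5, 0],
)

```text
clock: 12.02
eef_pos: [479.9, -169.5, 164.6]
eef_rot: [3.133, -0.024, 1.467]
wrist_force: [-3.6, 1.4, 7.1]
finger_gap: 9.8
```

```bash
python3 -c "
from h import *
rel()"
```

```text
t 12.02 plate in stand x,y,z [-13.1   0.3 141. ] dyaw -0.003 rpy [ 3.1328 -0.0243  1.4668] F [-3.59  1.36  7.15] M [0.29 0.72 0.04] gap 9.8
```

Contact is felt at 7 N upward with plate z about 141, matching the bar estimate of about 140. Easing slightly, then releasing.

Emit:
drive_tool(
  motion=[0, 0, -0.4, 0, 0, 0, 0, 0],
)

```text
clock: 12.18
eef_pos: [480.0, -169.5, 165.1]
eef_rot: [3.133, -0.024, 1.467]
wrist_force: [0.5, 0.2, -2.0]
finger_gap: 9.8
```

Emit:
drive_tool(
  motion=[0, 0, 0, 0, 0, 0, 0, 0, 0, 0, 0, 0, 0, 0, 0, 0, 0, 0, 0, 0, 0, 0, 0, 0],
  jaw=0.65,
)

```text
clock: 12.68
eef_pos: [480.2, -169.6, 165.2]
eef_rot: [3.132, -0.024, 1.467]
wrist_force: [-0.7, -0.2, 0.0]
finger_gap: 33.0
```

```bash
python3 -c "
from h import *
rel()"
```

```text
t 12.68 plate in stand x,y,z [-12.8   0.2 141.6] dyaw -0.003 rpy [ 3.1318 -0.024   1.4668] F [-0.68 -0.22  0.04] M [-0.07 -0.05 -0.01] gap 33.0
```

Released, and Fz is about 0. Withdraw straight up.

Emit:
drive_tool(
  motion=[0, 0, -5, 0, 0, 0, -10, 0, 0, 0, -15, 0, 0, 0, -20, 0, 0, 0, -25, 0, 0, 0, -25, 0, 0, 0, -20, 0],
)

```text
clock: 13.27
eef_pos: [477.1, -171.8, 290.6]
eef_rot: [3.138, -0.026, 1.467]
wrist_force: [0.8, -0.1, -0.4]
finger_gap: 32.9
```

Emit:
drive_tool(
  motion=[15, -20, 0, 0, 30, -28, 0, 0, 30, -28, 0, 0, 30, -28, 0, 0, 30, -28, 0, 0, 30, -20, 0, 0, 30, 0, 0, 0, 0, 0, 0, 0],
)

```text
clock: 13.93
eef_pos: [340.5, 42.7, 305.5]
eef_rot: [3.121, -0.025, 1.462]
wrist_force: [0.2, 0.8, -0.6]
finger_gap: 33.2
```

```bash
python3 -c "
from h import *
import cv2
from cell import camera
rel()
j=camera('top');i=camera('side');cv2.imwrite('pics/z_top.png',j[:,:,::-1]);cv2.imwrite('pics/z_side.png',i[:,:,::-1])
c=lambda f,x,y,w,h,W,H:cv2.resize(f[y:y+h,x:x+w,::-1],(W,H),interpolation=cv2.INTER_LANCZOS4)
cv2.imwrite('pics/a7.png',np.hstack([c(j,345,135,132,99,400,300),c(i,305,105,100,75,400,300)]))"
```

```text
t 13.93 plate in stand x,y,z [-172.9  197.4  281.9] dyaw -0.0074 rpy [ 3.121  -0.0246  1.4624] F [ 0.25  0.81 -0.58] M [-0.02 -0.05 -0.03] gap 33.2
```

View pics/a7.png

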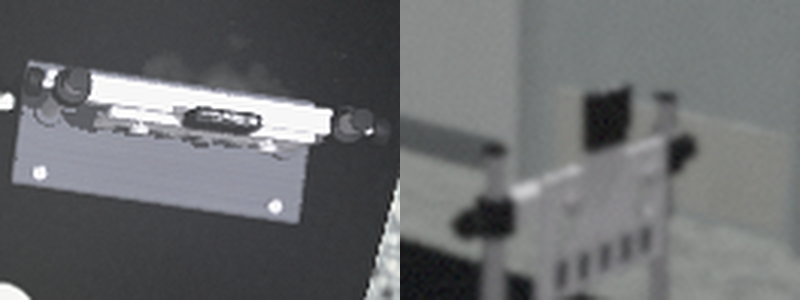

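Top view: the plate hangs parallel to the bar, grip at (222,120). Side view: it is upright, with both peg heads in the slots at (572,205) and (650,180).

```bash
python3 -c "
from cell import *
print(sign_off(), read_state()['clock'])"
```

```text
the job is handed in; nothing more can be done
the job is handed in; nothing more can be done
```

I lifted the plate out of the holder and hung it on both pegs, then let go and handed the job in. The clock stood at about 14 s of the 54 s allowed. No verdict is reported, so what follows rests on my own readings.

- **Lift:** I gripped the tab with 25 N and raised the plate well clear of the holder. A side picture showed it upright and out.
- **Bar height:** The pictures put the bar centre at about 141 mm. Letting the plate down, I felt it land with its middle at about 141 mm, which gives a bar height of about 140 mm.
- **Through the keyholes:** The heads passed through with no contact I could feel. The only clear contact was when the plate landed, about 7 N upward and 4 N sideways at the wrist, well under 25 N.
- **At release:** By arm pose, which depends on a stand position good to about 1 mm, the plate sat:
  - about 13 mm in front of the post axis
  - 0.2 mm off centre
  - 0.003 rad off square
  - about 141 mm high
- **After withdrawing:** Pictures show the plate upright and parallel to the bar with both heads in the slots. The arm is clear and the wrist force is near zero.

**Not fully checked:**
- The small side-view blobs I took for pegs disagreed with the stand fit by 2 to 3 pixels (about 6 mm). I relied on the top view and on touch instead.
- The tool tilted about 0.03 rad during the moves, well inside the 0.10 rad upright limit.
- I took no last measurement of the pen, beaker or dish. The planned paths were well above them.

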